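Turn the organiser lid to the blue compartment and put the nasal spray away

ROBOT

A 6-joint arm with a two-finger parallel gripper is mounted at the origin on the work surface. World frame = base frame: x ahead of the robot, y to its left, z up, the work surface at z = 0. Lengths are in m, angles in degrees, forces in N, time in s.
With the tool pointing down it reaches from about 0.35 to 0.875 m from the base axis. Payload 4.2 kg.
Tool frame: the origin (TCP) lies on the centre line of the jaws, within the pads' length; the fingertips stand 8 mm ahead of it and the grasp point (between the pads) lies 11 mm behind it; z points along the fingers, y is the direction in which the jaws open and shut (so a half turn about z gives the same grasp; the last joint's range is limited). The gripper opens to 87 mm and grips with 3 to 60 N. Pads are 19 mm wide; open, the fingers measure 117 mm over their backs; the gripper's body (75 mm by 190 mm) begins 51 mm behind the grasp point.
Start: joints at [-58.522, 22.042, 0.453, 0, -68.411, -14.817], TCP at [0.179, -0.599, 0.209] pointing down, gripper open.
Joint ranges: [-179.83, 179.83], [-69.29, 118.12], [-61.27, 80.66], [-181.25, 117.63], [-171.15, -9.14], [-177.46, 177.46]. Speed limits (degrees/s): [159.86, 159.86, 180, 180, 180, 180].

INTERFACE

Orientations are given as a 3x3 rotation matrix whose columns are the frame's x, y, z axes.
In Python, from station import sense, capture, finish_job, recognise gives the robot as it stands.
- The arm moves only by the tool apply_moves, never from a script. Its argument "plan" is a list that holds one entry, the list of rows, each a list of 7 numbers: the opening in per cent of the stroke, from 0 (shut) to 100 (fully open), then the shift along the world's x, y, z in units of 25 mm (1.0 is 25 mm), then the turn, a rotation vector about the world's x, y, z in rad. A call has 1 to 12 rows; each row shifts and turns the pose as measured when the row begins; what a row does not reach is not made up. A row lasts 1/12 s, in which the tool goes at most 41.7 mm and 7.16 degrees, less where a joint would pass 70% of its speed; a pose out of reach is approached as far as the arm can. A call is refused whole if a number of a shift passes 1 or a number of a turn 0.125, either way. A call with a gripper value outside its range is refused whole. The fingers move at their own pace and stop on an object; the grip force is fixed at half the most. Time passes only in rows, so rows that do not move let the fingers close. It gives the time, the measured TCP pose, the force and the opening at its end, in the units of the state.
- sense(): the state, without advancing time (a new reading comes with each control period).
- capture(name): name is "scene" or "top" or "wrist"; returns a dict with "pixels" (420x560x3 uint8, red, green, blue), "depth" (420x560 float32, m along the optical axis (not along the pixel's ray), 0 where there is no reading), "mtx" (3x3 intrinsics, pixels), "R" (3x3) and "t" (3): a world point X has camera coordinates R X + t; the wrist camera has in their place "mount" (4x4, takes a point from camera to tool coordinates, whose origin is the TCP and whose axes are the flange's). Camera axes: x right, y down, z forward; pixel columns grow to the right and rows downward; lengths in m; the calibration is good to about 2 mm. A picture is of the moment at which its call begins: read the wrist's pose just before it.
- finish_job(): hands the job in, once; it reports no verdict.
Trained networks look in a picture, given as the dict that the camera call returned (one of the last four; its "shot" number tells which), for a name from the list of things; names that differ only in an ending like _2 or _b are one class to them, and where a whole thing is asked for, a point or a joint stands for the part that bears it (a point fixed in the world has none). Each returns a list of dicts, best first, with "score" (0 to 1); they miss things now and then, are a little off and sometimes report something else, mostly with a low value. They report only what shows in the picture. A call takes as long as a camera call. They do not tell look-alikes from the thing itself.
- recognise(label, picture): "at" ([x, y, z] in m, in the coordinates of the camera as it stood for that picture, good to about 4 mm: the middle of the surface that is visible of it).
The state is a dict: "time_s": time; "joints": joint angles; "joint_velocities": joint speeds; "effort": joint torques, N m; "tcp_pos": TCP position; "ee_rot": TCP orientation; "wrist_force": force on the tool from outside, world axes, zero at the start; "moment": the same for the moment, N m; "gripper_width": opening from 0.0 (shut) to 1.0 (fully open).
Only numpy, scipy, OpenCV 4.12 (cv2) and the standard library are available. Lean on these libraries where they do the work, as an engineer would, in place of code of your own. Each camera call takes 0.05 s, during which the arm holds its last target.

TASK

Turn the lid of the round organiser by its black grip bar until the opening lies fully over the compartment with the blue tab. Then put the blue-capped nasal spray away through the opening: lower it, without dropping it, until it stands upright on the floor of that compartment, and let go. Leave the lid open there, and leave the jar, the tin and the measuring cup where they stand.

Things in the scene. Friction and masses are not known exactly. Their poses are not given: they have to be found in the camera images.
- organiser: Round white organiser fixed to the shelf, 170 mm across, wall 70 mm high, 4 mm thick; origin: centre of its underside, z up. Two crossing 4 mm dividers make four quarter compartments, floors 6 mm above the underside, each with a coloured floor and an outside tab (34 mm wide, out to 102 mm from the axis): blue towards the body's +x, yellow +y, green -x, red -y.
- blue_compartment (a point): Middle of the floor of the blue-tabbed compartment, 55 mm from the organiser's axis.
- rotary_lid (a joint): Lid angle about the organiser's upright axis, rad, growing anticlockwise seen from above; 0 = the opening is exactly over the blue compartment. Turns either way by up to 6.5 rad from 0, friction about 0.08 N m, and stays where it is left.
- lid_grip (a point): Where to grip the lid, on its axis. The lid is a grey-teal disc 176 mm across, 6 mm thick, upper face 76 mm above the organiser's underside. In its middle stands a black grip bar 56 mm long, 14 mm wide, 30 mm high; this point is 8 mm below the bar's top, 22 mm above the lid's face. The point's x axis runs along the bar, towards the opening.
- lid_opening (a point): Middle of the lid's only opening, at the lid's upper face, 55 mm from the axis in the direction of the bar's length. The opening is a sector 64 degrees wide, from 30 to 81 mm from the axis, with a narrow rim left outside it.
- spray_centre (a point): Centre (half-way up) of the loose nasal spray bottle, standing on the shelf: 120 mm high, about 60 g, z up. White round body 34 mm in diameter in the lower 60 mm, tapering to a blue cap, a cylinder 26 mm in diameter from 67 mm above its bottom to the top (the part to grip).
- pill_jar: Bystander: closed white pill jar, 54 mm across, 78 mm high, origin at the centre of its underside.
- tin: Bystander: round aluminium tin with a press lid, 66 mm across, 44 mm high, origin at the centre of its underside.
- measuring_cup: Bystander: clear plastic measuring cup, 64 mm across, 62 mm high, origin at the centre of its underside.
Mind the look-alikes: they are no part of the job. Of the things shaped like the part that bears spray_centre, the white one is meant.

How it is judged (in metres and radians):
On the way:
1. the lid's opening lies over the blue compartment (within about 12 degrees), the spray still outside (horizontal distance between lid_opening and blue_compartment below 0.012 m and horizontal distance between spray_centre and organiser above 0.1 m), for 0.2 s.
At the end, for the whole second after the job is handed in: The opening lies over the blue compartment (within 12 mm, about 12 degrees); the spray, let go and at rest, stands on its floor, centre within 35 mm of its middle, leaning under 20 degrees; the lid is still; jar, tin and cup are within 30 mm of their starts (horizontal distance between lid_opening and blue_compartment below 0.012 m and horizontal distance between spray_centre and blue_compartment below 0.035 m and z of spray_centre in the frame of organiser between 0.05 and 0.076 m and angle between spray_centre's own z axis and vertical below 0.35 rad and linear speed of spray below 0.03 m/s and velocity of joint rotary_lid between -0.05 and 0.05 rad/s and contact force between the fingers and spray below 0.1 N and distance of each of pill_jar, tin, measuring_cup from where it was at the start of the episode below 0.03 m); the robot touches nothing.
It fails at once if the jar, the tin or the measuring cup is shifted by more than 30 mm or tipped (distance of any of pill_jar, tin, measuring_cup from where it was at the start of the episode above 0.03 m or angle between any of pill_jar, tin, measuring_cup's own z axis and vertical above 0.4 rad).
It fails at once if the spray is dropped (it falls freely at more than 0.7 m/s, a drop of about 25 mm) (contact force between the fingers and spray below 0.1 N and linear speed of spray above 0.7 m/s).
It also fails if it takes over 50 s, if anything falls off the work surface, if the arm or the gripper's body presses on something with over 40 N, if the wrist force passes 120 N, or if a joint passes its speed limit or range.

## Working session

There is one attempt and no reset: what is moved stays moved. The work goes in short steps, Python scripts to look and compute and a tool call to move; the robot and the scene stay as the last step left them, time stands still between calls to the robot, and variables do not carry over. Pictures are saved under pics/ and viewed, and the job is handed in when it is done.

Besides the shell and the picture viewer there is one more tool, called after "Call:" by a JSON object that holds its "op" and its "data", one argument or row to a line. apply_moves: Moves the arm, as the interface text tells. Its arguments: {"type":"object","properties":{"plan":{"type":"array","items":{"type":"array","items":{"type":"array","items":{"type":"number"}}}}},"required":["plan"]}

```bash
mkdir -p pics; cat > h.py <<'E'
import numpy as np, cv2
from station import sense, capture, finish_job, recognise
def save(n,p): cv2.imwrite(f'pics/{n}.png',cv2.cvtColor(p['pixels'],cv2.COLOR_RGB2BGR))
def toworld(p,c,s=None):
    c=np.asarray(c,float)
    if 'R' in p: return np.asarray(p['R']).T@(c-np.asarray(p['t']))
    q=(np.asarray(p['mount'])@np.append(c,1))[:3]
    return np.asarray(s['ee_rot'])@q+np.asarray(s['tcp_pos'])
def px(p,u,v,s=None,z=None):
    d=p['depth'][int(round(v)),int(round(u))] if z is None else z
    return toworld(p,np.linalg.inv(p['mtx'])@[u,v,1]*d,s)
def cloud(p,s=None):
    K=np.asarray(p['mtx']);d=p['depth'];v,u=np.mgrid[:d.shape[0],:d.shape[1]]
    c=np.stack([(u-K[0,2])/K[0,0]*d,(v-K[1,2])/K[1,1]*d,d],-1)
    if 'R' in p: return (c-np.asarray(p['t']))@np.asarray(p['R'])
    M=np.asarray(p['mount']); q=c@M[:3,:3].T+M[:3,3]
    return q@np.asarray(s['ee_rot']).T+np.asarray(s['tcp_pos'])
E
python3 - <<'E'
from h import *
np.set_printoptions(precision=3,suppress=True)
s=sense();print(s)
for n in ['scene','top']:
    p=capture(n);save(n+'0',p);print(n,p['t'],p['R'])
    for l in ['organiser','lid_grip','lid_opening','blue_compartment','spray_centre','pill_jar','tin','measuring_cup','rotary_lid']:
        try:print(l,[(toworld(p,r['at']),round(r['score'],2)) for r in recognise(l,p)])
        except Exception as e:print(l,e)
E
```

```text
{'time_s': 0.0, 'joints': array([-58.522,  22.09 ,   0.38 ,  -0.029, -68.411, -14.818]), 'joint_velocities': array([-0.094,  0.026,  0.058, -0.119, -0.025,  0.05 ]), 'effort': array([ -0.001, -39.067,  18.741,   4.22 ,   0.011,  -0.   ]), 'tcp_pos': array([ 0.179, -0.598,  0.208]), 'ee_rot': array([[-0.958, -0.287, -0.001],
       [-0.287,  0.958,  0.002],
       [ 0.   ,  0.002, -1.   ]]), 'wrist_force': array([-0.326,  0.201,  0.134]), 'moment': array([-0.021, -0.006, -0.049]), 'gripper_width': 0.9995337493398594}
scene [ 0.187 -0.279  1.651] [[-0.477  0.879  0.011]
 [ 0.579  0.323 -0.749]
 [-0.662 -0.351 -0.663]]
organiser [(array([0.578, 0.012, 0.084]), 0.95)]
lid_grip [(array([0.555, 0.011, 0.091]), 0.6), (array([0.577, 0.015, 0.089]), 0.56)]
lid_opening []
blue_compartment [(array([0.578, 0.016, 0.091]), 0.63)]
spray_centre [(array([0.645, 0.3  , 0.078]), 0.95), (array([0.537, 0.501, 0.084]), 0.63), (array([0.629, 0.5  , 0.066]), 0.58)]
pill_jar [(array([ 0.516, -0.292,  0.066]), 0.63)]
tin [(array([0.481, 0.336, 0.06 ]), 0.68), (array([0.645, 0.298, 0.077]), 0.57)]
measuring_cup [(array([ 0.651, -0.312,  0.054]), 0.63)]
rotary_lid [(array([0.562, 0.002, 0.089]), 0.79)]
top [0.101 0.56  0.942] [[-0.011 -1.    -0.024]
 [-0.982  0.015 -0.189]
 [ 0.189  0.022 -0.982]]
organiser [(array([0.552, 0.003, 0.086]), 0.73)]
lid_grip [(array([0.545, 0.002, 0.088]), 0.62)]
lid_opening [(array([ 0.545, -0.001,  0.085]), 0.77)]
blue_compartment [(array([0.556, 0.001, 0.089]), 0.84)]
spray_centre [(array([0.524, 0.493, 0.075]), 0.89), (array([0.617, 0.49 , 0.068]), 0.66), (array([0.628, 0.292, 0.085]), 0.54)]
pill_jar [(array([ 0.499, -0.289,  0.091]), 0.87), (array([ 0.546, -0.001,  0.09 ]), 0.54)]
tin [(array([0.457, 0.333, 0.053]), 0.93)]
measuring_cup [(array([ 0.655, -0.322,  0.048]), 0.93)]
rotary_lid [(array([0.548, 0.004, 0.088]), 0.62)]
```

View pics/scene0.png

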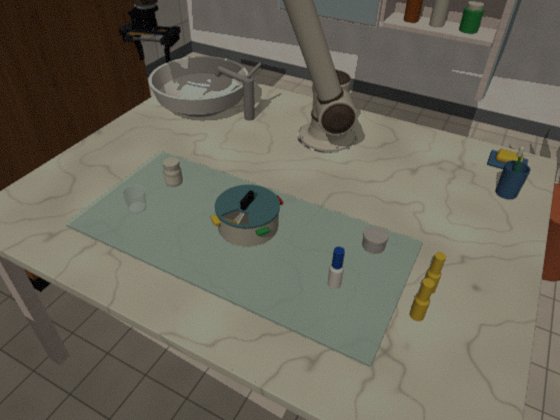

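View pics/top0.png

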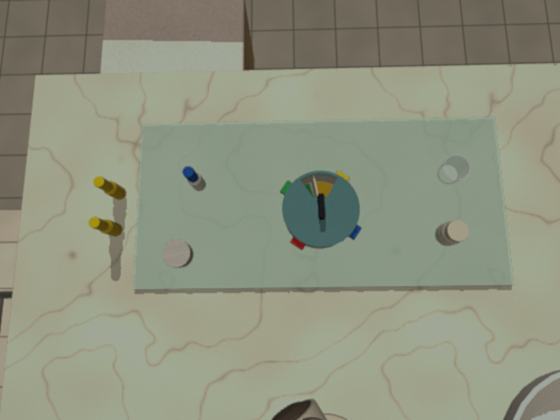

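Top view: the lid is at about (321,208) with the opening towards (320,187). The blue tab is at (355,232), the white spray at (192,177), the tin at (177,253), and the yellow sprays are decoys. Next I'll measure precisely.

```bash
python3 - <<'E'
from h import *
np.set_printoptions(precision=4,suppress=True)
for n in ['top','scene']:
    p=capture(n);W=cloud(p);C=p['pixels'].astype(int);hsv=cv2.cvtColor(p['pixels'],cv2.COLOR_RGB2HSV).astype(int)
    x,y,z=W[...,0],W[...,1],W[...,2]
    m=(x>.4)&(x<.72)&(y>-.2)&(y<.2)
    print(n,'hist z',*np.histogram(z[m],bins=np.arange(-.01,.15,.005)))
    mat=(abs(x-.55)<.1)&(abs(y-.16)<.03); print('mat z',np.median(z[mat]))
    r=np.hypot(x-.55,y)
    lid=(r<.1)&(abs(z-np.median(z[(r<.07)&(z>.07)]))<.006); print('lid z',np.median(z[lid]))
    c,rad=cv2.minEnclosingCircle(W[lid][:,:2].astype(np.float32)); print('lid circle',c,rad)
    H,S,V=hsv[...,0],hsv[...,1],hsv[...,2]
    for nm,lo,hi in [('blue',105,130),('yellow',20,32),('green',45,75),('red',172,180),('red0',0,4)]:
        k=(r<.12)&(r>.075)&(H>=lo)&(H<=hi)&(S>150)&(z>-.02)&(z<.07)
        if k.sum()>5: print(nm,k.sum(),np.median(W[k],0))
    dark=(r<.05)&(V<50)&(z>.06)
    print('dark',dark.sum(),np.median(W[dark],0),np.percentile(z[dark],[5,50,95]))
    t=dark&(z>np.percentile(z[dark],90)-.008); q=W[t]; print('bar top',t.sum(),q.mean(0)); u,sv,vt=np.linalg.svd(q[:,:2]-q[:,:2].mean(0)); print(vt[0],np.degrees(np.arctan2(vt[0,1],vt[0,0])),sv)
    k=(abs(x-.63)<.07)&(abs(y-.295)<.06)&(H>=105)&(H<=130)&(S>150)
    q=W[k];print('cap',k.sum(),np.median(q,0),q.min(0),q.max(0)); tt=q[q[:,2]>np.percentile(q[:,2],95)-.012];print('cap top',len(tt),tt.mean(0),tt.min(0),tt.max(0))
E
```

```text
top hist z [    0     0     2  2139 12956  1168    74    30    28    26    22    25
    27    18    24    36   269   110   174  3311   490    10     4     6
    12   141    10     0     0     0     0] [-0.01  -0.005  0.     0.005  0.01   0.015  0.02   0.025  0.03   0.035
  0.04   0.045  0.05   0.055  0.06   0.065  0.07   0.075  0.08   0.085
  0.09   0.095  0.1    0.105  0.11   0.115  0.12   0.125  0.13   0.135
  0.14   0.145]
mat z 0.012037925753129345
lid z 0.08799708222130752
lid circle (0.5563955903053284, 0.0011546838795766234) 0.0885147675871849
yellow 57 [ 0.6279 -0.0137  0.0193]
green 7 [0.624  0.0278 0.0185]
dark 152 [0.5517 0.0025 0.1175] [0.1043 0.1175 0.1201]
bar top 135 [0.5542 0.0025 0.1177]
[-0.9992 -0.0403] -177.68787792824236 [0.1753 0.0417]
cap 128 [0.6295 0.2924 0.1308] [0.6219 0.2828 0.0918] [0.6442 0.306  0.1368]
cap top 92 [0.6323 0.2941 0.1314] [0.6221 0.2831 0.1245] [0.6442 0.306  0.1368]
scene hist z [   0    0    0  162 6162 1827  117  104   97   99  108   78   85   82
   78   90  169  167   70 1116  701   17   23   17   22   61   18    0
    0    0    0] [-0.01  -0.005  0.     0.005  0.01   0.015  0.02   0.025  0.03   0.035
  0.04   0.045  0.05   0.055  0.06   0.065  0.07   0.075  0.08   0.085
  0.09   0.095  0.1    0.105  0.11   0.115  0.12   0.125  0.13   0.135
  0.14   0.145]
mat z 0.013407001704487694
lid z 0.08947781259086268
lid circle (0.5553385019302368, 0.002197570400312543) 0.09113243222236633
yellow 7 [ 0.6393 -0.0391  0.0687]
dark 182 [0.5627 0.0059 0.1107] [0.0891 0.1107 0.1212]
bar top 86 [0.5602 0.0035 0.1179]
[0.9994 0.0351] 2.0095075681565464 [0.1493 0.0379]
cap 190 [0.6439 0.2978 0.1177] [0.6257 0.2848 0.0826] [0.6486 0.3075 0.1363]
cap top 83 [0.6391 0.2966 0.1311] [0.6257 0.2848 0.1225] [0.6479 0.3073 0.1363]
```

```bash
python3 - <<'E'
from h import *
np.set_printoptions(precision=4,suppress=True)
c=np.array([.556,.0015])
for n in ['top','scene']:
    p=capture(n);W=cloud(p);hsv=cv2.cvtColor(p['pixels'],cv2.COLOR_RGB2HSV).astype(int)
    H,S,V=hsv[...,0],hsv[...,1],hsv[...,2]; r=np.hypot(W[...,0]-c[0],W[...,1]-c[1])
    for nm,lo,hi in [('blue',100,130),('yellow',20,32),('green',38,85),('red',165,180),('red0',0,6)]:
        k=((r>.08)&(r<.115)&(H>=lo)&(H<=hi)&(S>130)).astype(np.uint8)
        nn,L,st,ce=cv2.connectedComponentsWithStats(k)
        for i in range(1,nn):
            if st[i,4]>15:
                w=np.median(W[L==i],0);d=w[:2]-c;print(n,nm,st[i,4],ce[i],w,np.hypot(*d),np.degrees(np.arctan2(d[1],d[0])))
    im=p['pixels']; 
    u,v=(320,208) if n=='top' else (247,215)
    cv2.imwrite(f'pics/{n}_crop.png',cv2.cvtColor(cv2.resize(im[v-60:v+60,u-60:u+60],None,fx=5,fy=5,interpolation=cv2.INTER_CUBIC),cv2.COLOR_RGB2BGR))
E
```

```text
top blue 65 [354.5846 231.8462] [ 0.5011 -0.0755  0.0739] 0.09452424817759464 -125.4797219213167
top yellow 46 [342.3913 175.0217] [ 0.635  -0.0529  0.0742] 0.09587505823060728 -34.54233724625822
top green 53 [285.3396 187.434 ] [0.6065 0.0813 0.0742] 0.0944856128741396 57.67747487865519
top red0 82 [297.3049 242.878 ] [0.478  0.0559 0.0738] 0.09511413812259473 145.14049506756868
scene yellow 72 [215.3333 219.9306] [ 0.6367 -0.0476  0.0747] 0.09443312264170077 -31.3403686649142
scene green 69 [262.1739 230.8406] [0.613  0.0798 0.0743] 0.09683462505377662 53.96424309338336
```

View pics/top_crop.png

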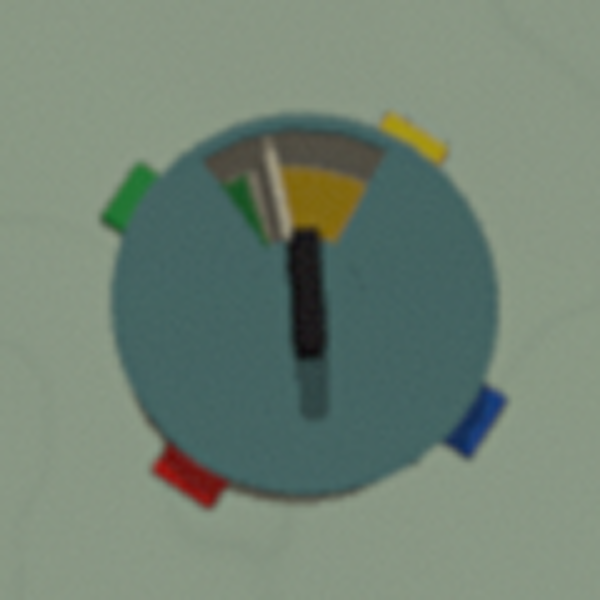

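The tabs put the organiser's centre at about (0.555, 0.002) and blue at about -124.4°. The lid face is at z 0.088, the bar top at 0.118, and the opening at about +2°. So the lid needs about -126.5°, and I'll pre-turn the wrist to have the range for it.

Call:
{"op": "apply_moves", "data": {
  "plan": [
    [[100, 0.63, 1, 0, 0, 0, 0.12], [100, 0.63, 1, 0, 0, 0, 0.12], [100, 0.63, 1, 0, 0, 0, 0.12], [100, 0.63, 1, 0, 0, 0, 0.12], [100, 0.63, 1, 0, 0, 0, 0.12], [100, 0.63, 1, 0, 0, 0, 0.12], [100, 0.63, 1, 0, 0, 0, 0.12], [100, 0.63, 1, 0, 0, 0, 0.12], [100, 0.63, 1, 0, 0, 0, 0.12], [100, 0.63, 1, 0, 0, 0, 0.12], [100, 0.63, 1, 0, 0, 0, 0.12], [100, 0.63, 1, 0, 0, 0, 0.12]]
  ]
}}

```text
time_s: 2.2
tcp_pos: [0.3712, -0.2896, 0.2086]
ee_rot: [[0.21, -0.978, 0.004], [-0.978, -0.21, -0.003], [0.003, -0.003, -1.0]]
wrist_force: [1.5, 0.2, -0.7]
gripper_width: 1.003
```

Call:
{"op": "apply_moves", "data": {
  "plan": [
    [[100, 0.62, 0.97, 0, 0, 0, 0.117], [100, 0.62, 0.97, 0, 0, 0, 0.117], [100, 0.62, 0.97, 0, 0, 0, 0.117], [100, 0.62, 0.97, 0, 0, 0, 0.117], [100, 0.62, 0.97, 0, 0, 0, 0.117], [100, 0.62, 0.97, 0, 0, 0, 0.117], [100, 0.62, 0.97, 0, 0, 0, 0.117], [100, 0.62, 0.97, 0, 0, 0, 0.117], [100, 0.62, 0.97, 0, 0, 0, 0.117], [100, 0.62, 0.97, 0, 0, 0, 0.117], [100, 0.62, 0.97, 0, 0, 0, 0.117], [100, 0.5, 0.8, 0, 0, 0, 0.11]]
  ]
}}

```text
time_s: 3.2
tcp_pos: [0.562, 0.0146, 0.2126]
ee_rot: [[0.993, 0.115, 0.01], [0.115, -0.993, 0.009], [0.011, -0.008, -1.0]]
wrist_force: [0.6, -0.8, -0.3]
gripper_width: 1.001
```

```bash
python3 - <<'E'
from h import *
np.set_printoptions(precision=4,suppress=True)
s=sense();print(s['tcp_pos'],s['ee_rot'],s['joints'])
p=capture('wrist');save('w1',p)
W=cloud(p,s);hsv=cv2.cvtColor(p['pixels'],cv2.COLOR_RGB2HSV).astype(int)
c=np.array([.5555,.0018]);x,y,z=np.moveaxis(W,-1,0)
r=np.hypot(x-c[0],y-c[1]);ok=p['depth']>0
for nm,lo,hi in [('blue',100,130),('yellow',20,32),('green',38,85),('red0',0,6)]:
    k=((r>.09)&(r<.115)&(hsv[...,0]>=lo)&(hsv[...,0]<=hi)&(hsv[...,1]>130)&ok)
    if k.sum()>15: w=np.median(W[k],0);print(nm,k.sum(),w,np.degrees(np.arctan2(*(w[:2]-c)[::-1])))
t=ok&(r<.04)&(abs(z-.118)<.006);q=W[t]
print(t.sum(),q.mean(0) if t.any() else '')
if t.sum()>20: print(cv2.minAreaRect(q[:,:2].astype(np.float32)*1000))
E
```

```text
[0.562  0.0146 0.2126] [[ 0.9933  0.1152  0.0098]
 [ 0.1151 -0.9933  0.0088]
 [ 0.0107 -0.0076 -0.9999]] [ 17.8214  15.4667  -8.5226  -0.3391 -65.3225  78.9297]
blue 62 [ 0.4931 -0.0721  0.0752] -130.15442016545998
yellow 554 [ 0.6358 -0.0507  0.075 ] -33.19740820021899
green 554 [0.6112 0.0802 0.075 ] 54.58667407073876
red0 188 [0.4771 0.0596 0.0751] 143.6250523830987
1137 [0.5579 0.003  0.1187]
((556.7080078125, 2.6988167762756348), (55.04959487915039, 14.0294771194458), 2.3520634174346924)
```

View pics/w1.png

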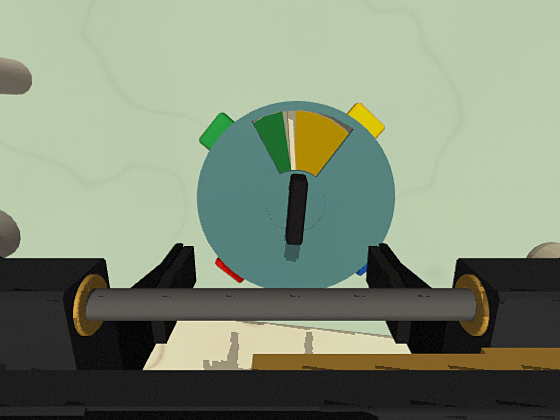

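Wrist view: the bar is at (297,210), the opening is above it, green and yellow tabs show at (217,132) and (365,120). The bar centre is (0.5567, 0.0027) at 2.35°, so the lid turn is about -126.9°. Aligning and lowering.

Call:
{"op": "apply_moves", "data": {
  "plan": [
    [[100, -0.12, -0.24, -0.1, -0.009, 0.01, -0.037], [100, -0.12, -0.24, -0.5, 0, 0, -0.037], [100, 0, 0, -0.8, 0, 0, 0], [100, 0, 0, -0.8, 0, 0, 0], [100, 0, 0, -0.6, 0, 0, 0], [100, 0, 0, -0.2, 0, 0, 0], [100, 0, 0, 0, 0, 0, 0]]
  ]
}}

```text
time_s: 3.83
tcp_pos: [0.5606, 0.0079, 0.1358]
ee_rot: [[0.999, 0.047, 0.006], [0.047, -0.999, 0.0], [0.006, 0.0, -1.0]]
wrist_force: [-0.0, -0.4, 0.4]
gripper_width: 0.998
```

Call:
{"op": "apply_moves", "data": {
  "plan": [
    [[100, -0.17, -0.21, -0.4, 0, 0.006, -0.006], [100, 0, 0, -0.5, 0, 0, 0], [100, 0, 0, -0.4, 0, 0, 0], [100, 0, 0, 0, 0, 0, 0]]
  ]
}}

```text
time_s: 4.17
tcp_pos: [0.5574, 0.0017, 0.104]
ee_rot: [[0.999, 0.039, 0.005], [0.039, -0.999, 0.001], [0.005, -0.001, -1.0]]
wrist_force: [-0.2, -0.0, -0.2]
gripper_width: 0.998
```

Call:
{"op": "apply_moves", "data": {
  "plan": [
    [[100, -0.04, 0.03, -0.12, 0, 0, 0], [0, 0, 0, 0, 0, 0, 0], [0, 0, 0, 0, 0, 0, 0], [0, 0, 0, 0, 0, 0, 0], [0, 0, 0, 0, 0, 0, 0], [0, 0, 0, 0, 0, 0, 0], [0, 0, 0, 0, 0, 0, 0], [0, 0, 0, 0, 0, 0, 0]]
  ]
}}

```text
time_s: 4.83
tcp_pos: [0.5582, 0.0026, 0.1038]
ee_rot: [[0.999, 0.04, 0.01], [0.04, -0.999, 0.002], [0.01, -0.001, -1.0]]
wrist_force: [-0.3, 0.1, -0.2]
gripper_width: 0.556
```

Call:
{"op": "apply_moves", "data": {
  "plan": [
    [[0, 0, 0, -0.1, 0, 0.01, 0], [0, 0, 0, 0, 0, 0, 0], [0, 0, 0, 0, 0, 0, 0], [0, 0, 0, 0, 0, 0, 0], [0, 0, 0, 0, 0, 0, 0], [0, 0, 0, 0, 0, 0, 0], [0, 0, 0, 0, 0, 0, 0], [0, 0, 0, 0, 0, 0, 0], [0, 0, 0, 0, 0, 0, 0]]
  ]
}}

```text
time_s: 5.58
tcp_pos: [0.5584, 0.0019, 0.1012]
ee_rot: [[0.999, 0.04, -0.001], [0.04, -0.999, 0.001], [-0.001, -0.001, -1.0]]
wrist_force: [0.6, -1.5, 0.1]
gripper_width: 0.151
```

Gripped (0.151 is about 13 mm). Now turning clockwise, slowly at first.

Call:
{"op": "apply_moves", "data": {
  "plan": [
    [[0, 0, 0, 0, 0, 0, -0.04], [0, 0, 0, 0, 0, 0, -0.08], [0, 0, 0, 0, 0, 0, -0.1], [0, 0, 0, 0, 0, 0, -0.1], [0, 0, 0, 0, 0, 0, -0.1], [0, 0, 0, 0, 0, 0, -0.1], [0, 0, 0, 0, 0, 0, -0.1], [0, 0, 0, 0, 0, 0, 0]]
  ]
}}

```text
time_s: 6.25
tcp_pos: [0.558, 0.0006, 0.1011]
ee_rot: [[0.821, -0.57, -0.002], [-0.57, -0.821, -0.001], [-0.001, 0.002, -1.0]]
wrist_force: [0.2, -0.8, -0.6]
gripper_width: 0.15
```

Call:
{"op": "apply_moves", "data": {
  "plan": [
    [[0, 0, 0.03, 0, 0, 0, -0.08], [0, 0, 0.03, 0, 0, 0, -0.11], [0, 0, 0, 0, 0, 0, -0.12], [0, 0, 0, 0, 0, 0, -0.12], [0, 0, 0, 0, 0, 0, -0.12], [0, 0, 0, 0, 0, 0, -0.12], [0, 0, 0, 0, 0, 0, -0.12], [0, 0, 0, 0, 0, 0, -0.12], [0, 0, 0, 0, 0, 0, -0.12], [0, 0, 0, 0, 0, 0, -0.12], [0, 0, 0, 0, 0, 0, -0.1], [0, 0, 0, 0, 0, 0, 0]]
  ]
}}

```text
time_s: 7.25
tcp_pos: [0.5556, -0.0001, 0.1012]
ee_rot: [[-0.305, -0.952, -0.009], [-0.952, 0.305, 0.002], [0.001, 0.009, -1.0]]
wrist_force: [0.2, -0.7, -0.3]
gripper_width: 0.154
```

Call:
{"op": "apply_moves", "data": {
  "plan": [
    [[0, 0.02, 0.05, 0, 0, 0, -0.1], [0, 0.02, 0.04, 0, 0, 0, -0.1], [0, 0, 0, 0, 0, 0, -0.08], [0, 0, 0, 0, 0, 0, -0.02], [0, 0, 0, 0, 0, 0, 0]]
  ]
}}

```text
time_s: 7.67
tcp_pos: [0.555, 0.0002, 0.1011]
ee_rot: [[-0.564, -0.826, -0.013], [-0.826, 0.564, 0.001], [0.006, 0.011, -1.0]]
wrist_force: [-0.8, -1.0, -0.1]
gripper_width: 0.151
```

Yaw is -124.3° against a target of -124.5°. Releasing and going up.

Call:
{"op": "apply_moves", "data": {
  "plan": [
    [[60, 0, 0, 0, 0, 0, 0], [60, 0, 0, 0, 0, 0, 0], [60, 0, 0, 0, 0, 0, 0], [60, 0, 0, 0, 0, 0, 0], [60, 0, 0, 0, 0, 0, 0], [60, 0, 0, 0.3, 0, 0, 0], [60, 0, 0, 0.8, 0, 0, 0], [60, 0, 0, 1, 0, 0, 0], [60, 0, 0, 1, 0, 0, 0], [60, 0, 0, 1, 0, -0.013, 0], [60, 0, 0, 0.5, 0, 0, 0]]
  ]
}}

```text
time_s: 8.58
tcp_pos: [0.5517, 0.0001, 0.2189]
ee_rot: [[-0.554, -0.832, -0.008], [-0.832, 0.554, -0.0], [0.005, 0.007, -1.0]]
wrist_force: [0.7, -0.4, 0.5]
gripper_width: 0.596
```

```bash
python3 - <<'E'
from h import *
np.set_printoptions(precision=4,suppress=True)
s=sense();print(s['time_s'],s['tcp_pos'],s['ee_rot'],s['joints'],s['gripper_width'])
p=capture('wrist');save('w2',p)
W=cloud(p,s);x,y,z=np.moveaxis(W,-1,0);ok=p['depth']>0
r=np.hypot(x-.556,y-.0022)
t=ok&(r<.04)&(abs(z-.118)<.006);q=W[t]
if t.sum()>20: print(cv2.minAreaRect(q[:,:2].astype(np.float32)*1000))
hsv=cv2.cvtColor(p['pixels'],cv2.COLOR_RGB2HSV).astype(int)
for nm,lo,hi in [('blue',100,130),('yellow',20,32),('green',38,85),('red0',0,6)]:
    k=((r>.09)&(r<.115)&(hsv[...,0]>=lo)&(hsv[...,0]<=hi)&(hsv[...,1]>130)&ok)
    if k.sum()>15: w=np.median(W[k],0);print(nm,k.sum(),w,np.degrees(np.arctan2(*(w[:2]-[.556,.0022])[::-1])))
h=ok&(r>.033)&(r<.078)&(z<.08);q=W[h];a=np.degrees(np.arctan2(q[:,1]-.0022,q[:,0]-.556));print('hole',h.sum(),np.percentile(a,[2,50,98]))
E
```

```text
8.5833 [0.5517 0.0001 0.2189] [[-0.5544 -0.8322 -0.0084]
 [-0.8322  0.5544 -0.0002]
 [ 0.0048  0.0069 -1.    ]] [ 16.7674  14.7606  -8.6363  -0.1389 -67.0672 -50.3828] 0.5962916099039335
((555.9754638671875, 2.193208694458008), (55.21466827392578, 13.788162231445312), 55.727657318115234)
blue 534 [ 0.5019 -0.0765  0.0749] -124.52335852777166
yellow 354 [ 0.6348 -0.0537  0.0749] -35.32480475011327
green 94 [0.611  0.0826 0.075 ] 55.62244062367857
red0 353 [0.4756 0.0551 0.075 ] 146.64546563261743
hole 3308 [-163.8362 -124.1107  -83.9969]
```

View pics/w2.png

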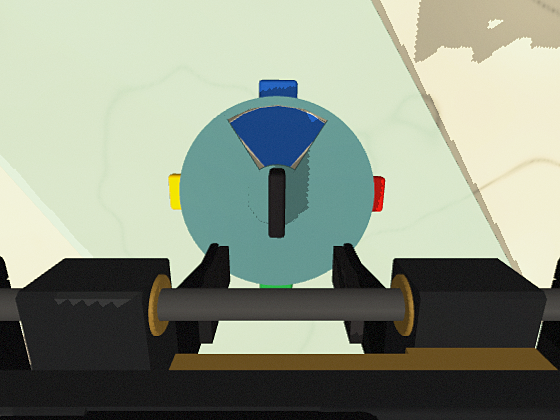

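The opening at (278,135) shows only the blue floor and lines up with the blue tab at (278,88). Now to the spray.

Call:
{"op": "apply_moves", "data": {
  "plan": [
    [[100, 0.28, 1, 0.1, 0, 0, 0], [100, 0.28, 1, 0, 0, 0, 0], [100, 0.28, 1, 0, 0, 0, 0], [100, 0.28, 1, 0, 0, 0, 0], [100, 0.28, 1, 0, 0, 0, 0], [100, 0.28, 1, 0, 0, 0, 0], [100, 0.28, 1, 0, 0, 0, 0], [100, 0.28, 1, 0, 0, 0, 0], [100, 0.28, 1, 0, 0, 0, 0], [100, 0.28, 1, 0, 0, 0, 0], [100, 0.28, 1, 0, 0, 0, 0], [100, 0.1, 0.2, 0, 0, 0, 0]]
  ]
}}

```text
time_s: 9.63
tcp_pos: [0.633, 0.2915, 0.2275]
ee_rot: [[-0.555, -0.832, 0.0], [-0.832, 0.555, 0.003], [-0.002, 0.001, -1.0]]
wrist_force: [-0.4, 0.1, -0.7]
gripper_width: 0.998
```

```bash
python3 - <<'E'
from h import *
np.set_printoptions(precision=4,suppress=True)
s=sense();print(s['time_s'],s['tcp_pos'],s['ee_rot'],s['joints'],s['gripper_width'])
p=capture('wrist');save('w3',p)
W=cloud(p,s);x,y,z=np.moveaxis(W,-1,0);ok=p['depth']>0
hsv=cv2.cvtColor(p['pixels'],cv2.COLOR_RGB2HSV).astype(int)
k=ok&(np.hypot(x-.634,y-.295)<.06)&(hsv[...,0]>=105)&(hsv[...,0]<=130)&(hsv[...,1]>150)
q=W[k];zt=np.percentile(q[:,2],90);t=q[q[:,2]>zt-.004];print(k.sum(),zt,len(t),t.mean(0),cv2.minEnclosingCircle(t[:,:2].astype(np.float32)))
E
```

```text
9.6333 [0.633  0.2915 0.2275] [[-0.5554 -0.8316  0.0002]
 [-0.8316  0.5554  0.0029]
 [-0.0025  0.0015 -1.    ]] [ 37.9248  28.5959  13.6856  -0.1303 -74.9806 -71.6301] 0.9978039746725745
1899 0.35461352075403196 263 [0.6294 0.264  0.3553] ((0.6259457468986511, 0.2663875222206116), 0.04149330407381058)
```

View pics/w3.png

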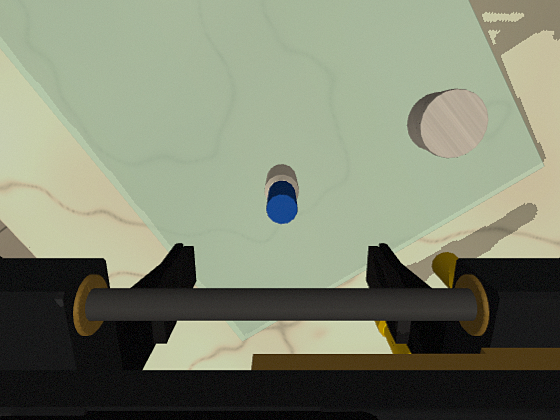

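```bash
python3 - <<'E'
from h import *
np.set_printoptions(precision=4,suppress=True)
s=sense()
p=capture('wrist')
W=cloud(p,s);x,y,z=np.moveaxis(W,-1,0);ok=p['depth']>0
hsv=cv2.cvtColor(p['pixels'],cv2.COLOR_RGB2HSV).astype(int)
k=ok&(z<.15)&(np.hypot(x-.634,y-.295)<.06)&(hsv[...,0]>=105)&(hsv[...,0]<=130)&(hsv[...,1]>150)
q=W[k];zt=np.percentile(q[:,2],70);t=q[abs(q[:,2]-zt)<.003];print(k.sum(),zt,len(t),t.mean(0),cv2.minEnclosingCircle(t[:,:2].astype(np.float32)))
print(np.median(z[ok&(abs(x-.63)<.05)&(abs(y-.23)<.02)]), s['tcp_pos'])
E
```

```text
1037 0.1332182204476694 718 [0.6345 0.2961 0.1331] ((0.6345792412757874, 0.29625678062438965), 0.012588347308337688)
0.33292521149847026 [0.633  0.2909 0.2273]
```

Picture: cap top at (282,208), tin at (453,123), well clear. The cap's centre is (0.6345, 0.2961) with its top at 0.133. Descending to TCP z about 0.105.

Call:
{"op": "apply_moves", "data": {
  "plan": [
    [[100, 0.06, 0.2, -0.4, 0, 0, 0], [100, 0, 0, -0.9, 0, 0, 0], [100, 0, 0, -1, 0, 0, 0], [100, 0, 0, -1, 0, 0, 0], [100, 0, 0, -0.6, 0, 0, 0], [100, 0, 0, -0.3, 0, 0, 0], [100, 0, 0, 0, 0, 0, 0]]
  ]
}}

```text
time_s: 10.32
tcp_pos: [0.6323, 0.287, 0.1183]
ee_rot: [[-0.562, -0.827, -0.0], [-0.827, 0.562, 0.003], [-0.002, 0.002, -1.0]]
wrist_force: [0.4, -0.9, -0.6]
gripper_width: 0.999
```

Call:
{"op": "apply_moves", "data": {
  "plan": [
    [[100, 0.09, 0.37, -0.25, 0, 0, 0], [100, 0, 0, -0.25, 0, 0, 0], [100, 0, 0, 0, 0, 0, 0]]
  ]
}}

```text
time_s: 10.57
tcp_pos: [0.6358, 0.296, 0.1068]
ee_rot: [[-0.563, -0.826, 0.002], [-0.826, 0.563, 0.004], [-0.005, 0.0, -1.0]]
wrist_force: [0.3, -0.6, 0.0]
gripper_width: 1.0
```

Position matches. Closing.

Call:
{"op": "apply_moves", "data": {
  "plan": [
    [[0, -0.04, 0, -0.05, 0, 0, 0], [0, 0, 0, 0, 0, 0, 0], [0, 0, 0, 0, 0, 0, 0], [0, 0, 0, 0, 0, 0, 0], [0, 0, 0, 0, 0, 0, 0], [0, 0, 0, 0, 0, 0, 0], [0, 0, 0, 0, 0, 0, 0], [0, 0, 0, 0, 0, 0, 0], [0, 0, 0, 0, 0, 0, 0], [0, 0, 0, 0, 0, 0, 0], [0, 0, 0, 0, 0, 0, 0], [0, 0, 0, 0, 0, 0, 0]]
  ]
}}

```text
time_s: 11.57
tcp_pos: [0.6365, 0.2975, 0.1096]
ee_rot: [[-0.562, -0.827, 0.009], [-0.827, 0.562, 0.008], [-0.011, -0.003, -1.0]]
wrist_force: [-0.2, 0.7, 0.8]
gripper_width: 0.281
```

Call:
{"op": "apply_moves", "data": {
  "plan": [
    [[0, 0, 0, 0, 0, 0, 0], [0, 0, 0, 0, 0, 0, 0], [0, 0, 0, 0, 0, 0, 0], [0, 0, 0, 0, 0, 0, 0]]
  ]
}}

```text
time_s: 11.9
tcp_pos: [0.6366, 0.2976, 0.1096]
ee_rot: [[-0.562, -0.827, 0.009], [-0.827, 0.562, 0.008], [-0.011, -0.003, -1.0]]
wrist_force: [-0.3, 0.1, 0.1]
gripper_width: 0.279
```

Call:
{"op": "apply_moves", "data": {
  "plan": [
    [[0, 0, 0, 0.3, 0, 0, 0], [0, 0, 0, 0.7, 0, 0, 0], [0, 0, 0, 1, 0, 0, 0], [0, 0, 0, 1, 0, 0, 0], [0, 0, 0, 1, 0, 0, 0], [0, 0, 0, 1, 0, 0, 0], [0, 0, 0, 0.7, 0, 0, 0], [0, 0, 0, 0.3, 0, 0, 0], [0, 0, 0, 0, 0, 0, 0]]
  ]
}}

```text
time_s: 12.65
tcp_pos: [0.6332, 0.2952, 0.266]
ee_rot: [[-0.563, -0.826, 0.002], [-0.826, 0.563, 0.004], [-0.005, 0.0, -1.0]]
wrist_force: [-0.8, 0.5, -0.5]
gripper_width: 0.281
```

```bash
python3 - <<'E'
from h import *
p=capture('wrist');save('w4',p);p=capture('scene');save('s4',p)
s=sense();print(s['tcp_pos'],s['gripper_width'])
E
```

```text
[0.63238302 0.29483976 0.26335012] 0.2807948173576033
```

View pics/s4.png

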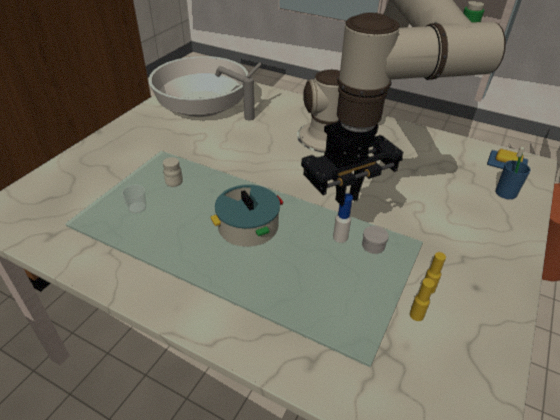

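The spray hangs upright from the fingers at (343,218). Carrying it over the opening, target (0.525, -0.043).

Call:
{"op": "apply_moves", "data": {
  "plan": [
    [[0, -0.12, -0.4, 0, 0, 0, 0], [0, -0.26, -0.8, 0, 0, 0, 0], [0, -0.27, -0.85, 0, 0, 0, 0], [0, -0.27, -0.85, 0, 0, 0, 0], [0, -0.27, -0.85, 0, 0, 0, 0], [0, -0.27, -0.85, 0, 0, 0, 0], [0, -0.27, -0.85, 0, 0, 0, 0], [0, -0.27, -0.85, 0, 0, 0, 0], [0, -0.27, -0.85, 0, 0, 0, 0], [0, -0.27, -0.85, 0, 0, 0, 0], [0, -0.27, -0.85, 0, 0, 0, 0], [0, -0.27, -0.85, 0, 0, 0, 0]]
  ]
}}

```text
time_s: 13.75
tcp_pos: [0.537, 0.0357, 0.2373]
ee_rot: [[-0.56, -0.827, -0.044], [-0.827, 0.561, -0.015], [0.038, 0.028, -0.999]]
wrist_force: [0.4, -0.7, -0.8]
gripper_width: 0.285
```

Call:
{"op": "apply_moves", "data": {
  "plan": [
    [[0, -0.12, -0.7, 0.2, 0.011, -0.025, 0], [0, -0.12, -0.7, 0.2, 0.011, -0.025, 0], [0, -0.1, -0.7, 0.1, 0, 0, 0], [0, 0, -0.4, 0, 0, 0, 0], [0, 0, 0, 0, 0, 0, 0], [0, 0, 0, 0, 0, 0, 0]]
  ]
}}

```text
time_s: 14.25
tcp_pos: [0.5175, -0.0368, 0.241]
ee_rot: [[-0.567, -0.823, -0.012], [-0.824, 0.567, 0.004], [0.004, 0.012, -1.0]]
wrist_force: [0.5, -0.6, -1.4]
gripper_width: 0.279
```

Call:
{"op": "apply_moves", "data": {
  "plan": [
    [[0, 0.3, -0.26, 0, 0.004, -0.018, 0], [0, 0, 0, 0, 0, 0, 0], [0, 0, 0, 0, 0, 0, 0]]
  ]
}}

```text
time_s: 14.5
tcp_pos: [0.5257, -0.0425, 0.2391]
ee_rot: [[-0.566, -0.824, 0.005], [-0.824, 0.566, 0.008], [-0.009, 0.001, -1.0]]
wrist_force: [0.2, 0.0, 0.0]
gripper_width: 0.278
```

```bash
cat > chk.py <<'E'
from h import *
import sys
np.set_printoptions(precision=4,suppress=True)
s=sense();print(s['time_s'],s['tcp_pos'],s['ee_rot'].tolist(),s['gripper_width'],s['wrist_force'])
p=capture('wrist');save('w'+sys.argv[1],p)
W=cloud(p,s);x,y,z=np.moveaxis(W,-1,0);ok=p['depth']>0
q=W[ok&(np.hypot(x-.556,y-.0022)<.04)&(abs(z-.118)<.006)]
if len(q)>20: print('bar',len(q),cv2.minAreaRect(q[:,:2].astype(np.float32)*1000))
for n in ['top','scene']:
    p=capture(n);im=p['pixels'];K=p['mtx'];save(n+sys.argv[1],p)
    c=p['R']@np.array([.53,-.03,.13])+p['t'];u=K@c;u,v=(u[:2]/u[2]).astype(int)
    cv2.imwrite(f'pics/{n}c{sys.argv[1]}.png',cv2.cvtColor(cv2.resize(im[max(v-70,0):v+70,u-70:u+70],None,fx=4,fy=4,interpolation=cv2.INTER_CUBIC),cv2.COLOR_RGB2BGR))
E
python3 chk.py 5
```

```text
14.5 [ 0.5257 -0.0425  0.2391] [[-0.5659066328917137, -0.8244566830334769, 0.0045673461222595566], [-0.8244174824671048, 0.5659244881065638, 0.008080121529083025], [-0.009246483210620346, 0.0008071943762101827, -0.9999569245649907]] 0.27831444886796153 [0.1561 0.0036 0.026 ]
```

View pics/w5.png

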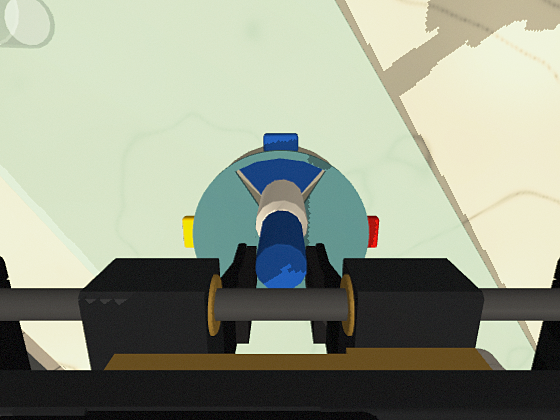

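View pics/scenec5.png

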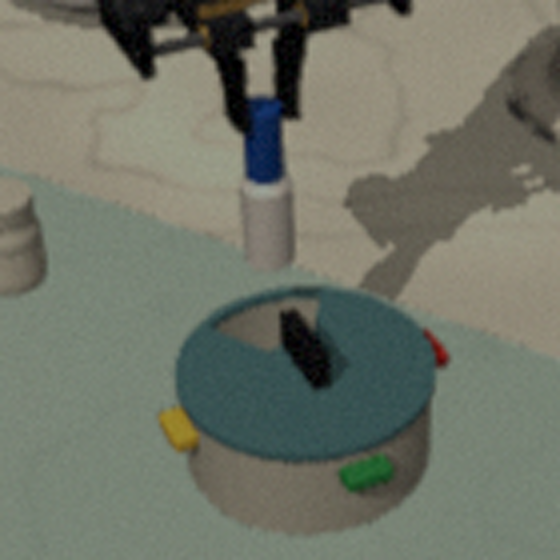

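The spray is centred on the opening's centreline (column 281 in the wrist view). Lowering in stages.

Call:
{"op": "apply_moves", "data": {
  "plan": [
    [[0, 0, 0, -0.3, 0, 0, 0], [0, 0, 0, -0.5, 0, 0, 0], [0, 0, 0, -0.4, 0, 0, 0], [0, 0, 0, -0.2, 0, 0, 0], [0, 0, 0, 0, 0, 0, 0]]
  ]
}}

```text
time_s: 15.07
tcp_pos: [0.526, -0.0407, 0.202]
ee_rot: [[-0.564, -0.826, 0.006], [-0.826, 0.564, 0.009], [-0.011, -0.0, -1.0]]
wrist_force: [-0.3, 0.1, -1.2]
gripper_width: 0.283
```

Call:
{"op": "apply_moves", "data": {
  "plan": [
    [[0, -0.04, -0.12, -0.2, 0, 0, 0], [0, 0, 0, -0.4, 0, 0, 0], [0, 0, 0, -0.4, 0, 0, 0], [0, 0, 0, -0.4, 0, 0, 0], [0, 0, 0, -0.2, 0, 0, 0], [0, 0, 0, 0, 0, 0, 0]]
  ]
}}

```text
time_s: 15.57
tcp_pos: [0.5255, -0.0438, 0.1592]
ee_rot: [[-0.563, -0.826, 0.009], [-0.826, 0.563, 0.009], [-0.012, -0.002, -1.0]]
wrist_force: [-0.5, -0.6, -1.3]
gripper_width: 0.287
```

Call:
{"op": "apply_moves", "data": {
  "plan": [
    [[0, 0, 0, -0.3, 0, 0, 0], [0, 0, 0, -0.4, 0, 0, 0], [0, 0, 0, -0.3, 0, 0, 0], [0, 0, 0, -0.2, 0, 0, 0], [0, 0, 0, -0.1, 0, 0, 0], [0, 0, 0, 0, 0, 0, 0]]
  ]
}}

```text
time_s: 16.07
tcp_pos: [0.526, -0.0439, 0.1239]
ee_rot: [[-0.563, -0.826, 0.01], [-0.826, 0.563, 0.009], [-0.013, -0.003, -1.0]]
wrist_force: [0.2, 0.3, -0.5]
gripper_width: 0.282
```

Call:
{"op": "apply_moves", "data": {
  "plan": [
    [[0, 0, 0, -0.1, 0, 0, 0], [0, 0, 0, -0.1, 0, 0, 0], [0, 0, 0, -0.05, 0, 0, 0], [0, 0, 0, 0, 0, 0, 0], [0, 0, 0, 0, 0, 0, 0]]
  ]
}}

```text
time_s: 16.48
tcp_pos: [0.5268, -0.0438, 0.1176]
ee_rot: [[-0.563, -0.826, 0.012], [-0.826, 0.563, 0.009], [-0.014, -0.005, -1.0]]
wrist_force: [0.4, -1.0, -0.4]
gripper_width: 0.278
```

Call:
{"op": "apply_moves", "data": {
  "plan": [
    [[0, 0, 0, -0.08, 0, 0, 0], [0, 0, 0, 0, 0, 0, 0], [0, 0, 0, 0, 0, 0, 0]]
  ]
}}

```text
time_s: 16.73
tcp_pos: [0.5272, -0.0438, 0.116]
ee_rot: [[-0.563, -0.826, 0.013], [-0.826, 0.563, 0.009], [-0.015, -0.006, -1.0]]
wrist_force: [0.1, -0.7, -1.2]
gripper_width: 0.275
```

Call:
{"op": "apply_moves", "data": {
  "plan": [
    [[0, 0, 0, -0.08, 0, 0, 0], [0, 0, 0, 0, 0, 0, 0], [0, 0, 0, 0, 0, 0, 0]]
  ]
}}

```text
time_s: 16.98
tcp_pos: [0.5291, -0.0437, 0.1163]
ee_rot: [[-0.562, -0.827, 0.018], [-0.827, 0.562, 0.009], [-0.017, -0.01, -1.0]]
wrist_force: [0.6, -0.3, -1.1]
gripper_width: 0.283
```

```bash
python3 chk.py 6
```

```text
16.9833 [ 0.5291 -0.0437  0.1163] [[-0.5617832377394377, -0.8270949954099699, 0.017704868335465213], [-0.8271022202971905, 0.5619800346511111, 0.00896425306389893], [-0.017364071367397392, -0.00960776880017982, -0.9998030705115036]] 0.28327343902450136 [ 0.6102 -0.2566 -1.1328]
bar 782 ((556.97119140625, 3.584596633911133), (24.73529052734375, 13.873357772827148), 55.718971252441406)
```

View pics/w6.png

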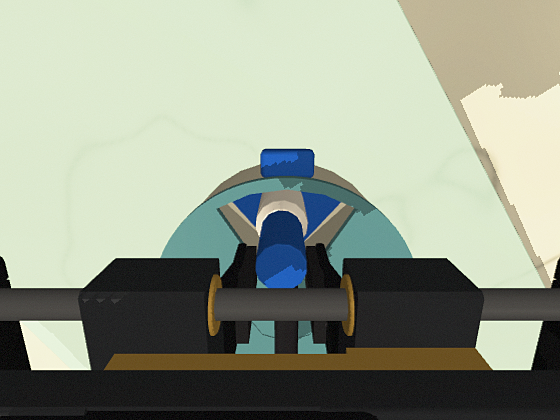

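View pics/scenec6.png

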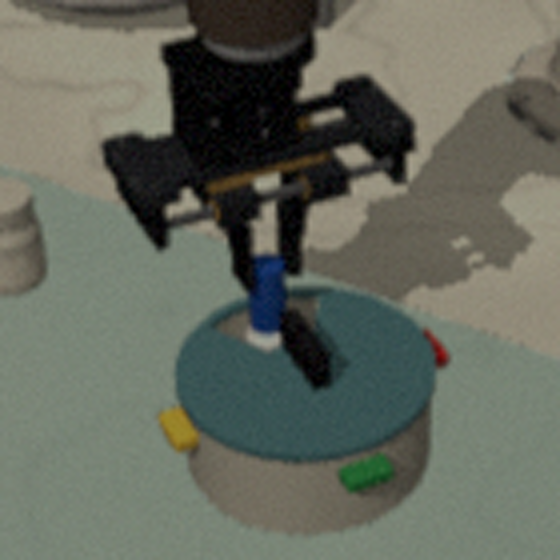

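```bash
cat > cap.py <<'E'
from h import *
np.set_printoptions(precision=4,suppress=True)
s=sense()
for n in ['wrist','scene','top']:
    p=capture(n);W=cloud(p,s);x,y,z=np.moveaxis(W,-1,0);ok=p['depth']>0
    hsv=cv2.cvtColor(p['pixels'],cv2.COLOR_RGB2HSV).astype(int)
    k=ok&(z<.18)&(z>.092)&(np.hypot(x-.526,y+.043)<.03)&(hsv[...,0]>=105)&(hsv[...,0]<=130)&(hsv[...,1]>150)
    q=W[k]
    if len(q)<8: print(n,len(q));continue
    print(n,len(q),'z pct',np.percentile(q[:,2],[2,50,75,90,98]),q.mean(0))
E
python3 cap.py
```

```text
wrist 3204 z pct [0.0958 0.1388 0.1395 0.14   0.1405] [ 0.5244 -0.0485  0.131 ]
scene 147 z pct [0.0939 0.1252 0.1388 0.1458 0.169 ] [ 0.5345 -0.0409  0.1252]
top 0
```

Cap top reads 0.1395, which is 6 mm above its reading on the shelf, so it stands on the floor. Releasing.

Call:
{"op": "apply_moves", "data": {
  "plan": [
    [[60, 0, 0, 0, 0, 0, 0], [60, 0, 0, 0, 0, 0, 0], [60, 0, 0, 0, 0, 0, 0], [60, 0, 0, 0, 0, 0, 0], [60, 0, 0, 0, 0, 0, 0], [60, 0, 0, 0, 0, 0, 0], [60, 0, 0, 0, 0, 0, 0]]
  ]
}}

```text
time_s: 17.87
tcp_pos: [0.529, -0.0438, 0.1159]
ee_rot: [[-0.562, -0.827, 0.017], [-0.827, 0.562, 0.009], [-0.017, -0.009, -1.0]]
wrist_force: [-0.2, 0.5, -0.4]
gripper_width: 0.59
```

```bash
python3 cap.py; python3 chk.py 7
```

```text
wrist 3157 z pct [0.0951 0.1385 0.1392 0.1397 0.1402] [ 0.5249 -0.0482  0.1303]
scene 131 z pct [0.0931 0.1216 0.1358 0.1402 0.1427] [ 0.5344 -0.041   0.1211]
top 17 z pct [0.1286 0.1362 0.138  0.1393 0.1403] [ 0.5175 -0.0433  0.1355]
18.0167 [ 0.529  -0.0438  0.1159] [[-0.5617496789135373, -0.827134538092366, 0.016904263819111885], [-0.8271413153919609, 0.5619289780414025, 0.00854798274459107], [-0.016569327451484595, -0.009180388448940402, -0.9998205728308116]] 0.5979731607990002 [-0.0261  0.2079  0.0892]
bar 790 ((556.9825439453125, 3.2220191955566406), (24.83260726928711, 13.884998321533203), 56.687068939208984)
```

View pics/w7.png

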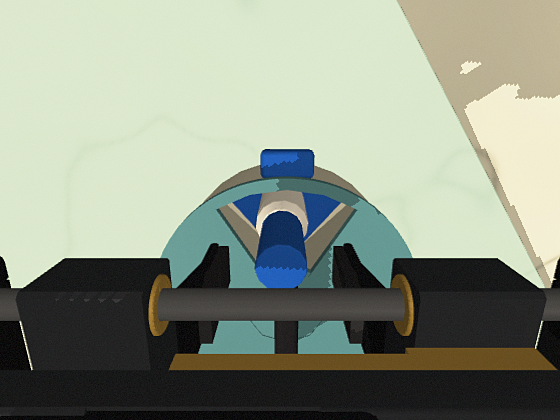

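The fingers are clear on both sides and the spray stands free. Withdrawing straight up.

Call:
{"op": "apply_moves", "data": {
  "plan": [
    [[60, 0, 0, 0.3, 0, 0, 0], [60, 0, 0, 0.6, 0, 0, 0], [60, 0, 0, 1, 0, 0, 0], [60, 0, 0, 1, 0, 0, 0], [60, 0, 0, 1, 0, 0, 0], [60, 0, 0, 0.8, 0, 0, 0], [60, 0, 0, 0.3, 0, 0, 0], [60, 0, 0, 0, 0, 0, 0], [60, 0, 0, 0, 0, 0, 0]]
  ]
}}

```text
time_s: 18.92
tcp_pos: [0.5265, -0.0445, 0.2487]
ee_rot: [[-0.562, -0.827, 0.015], [-0.827, 0.562, 0.008], [-0.015, -0.008, -1.0]]
wrist_force: [-0.5, -0.2, -0.2]
gripper_width: 0.6
```

```bash
python3 cap.py; python3 chk.py 8; python3 - <<'E'
from h import *
p=capture('top')
for l in ['pill_jar','tin','measuring_cup']: print(l,[(toworld(p,r['at']).round(3),round(r['score'],2)) for r in recognise(l,p)][:2])
s=sense();p=capture('wrist');W=cloud(p,s);x,y,z=np.moveaxis(W,-1,0)
k=(abs(z-.1385)<.004)&(np.hypot(x-.526,y+.043)<.03);print(k.sum(),cv2.minEnclosingCircle(W[k][:,:2].astype(np.float32)),np.median(W[k],0))
E
```

```text
wrist 936 z pct [0.0961 0.1387 0.1394 0.1398 0.1404] [ 0.5257 -0.0469  0.1327]
scene 129 z pct [0.0926 0.1228 0.1364 0.1395 0.1418] [ 0.5352 -0.0418  0.1212]
top 0
19.0667 [ 0.5259 -0.0446  0.2472] [[-0.5621363487232863, -0.8269583015505731, 0.011945415046912353], [-0.82694687680032, 0.5622333120835388, 0.007250223015212261], [-0.01271174237656092, -0.005802609771926816, -0.9999023658965843]] 0.6005082712092169 [ 0.654   0.1404 -0.2827]
bar 812 ((556.0813598632812, 1.7095165252685547), (54.942630767822266, 13.453262329101562), 56.16981506347656)
pill_jar [(array([ 0.498, -0.287,  0.093]), 0.76)]
tin [(array([0.456, 0.334, 0.056]), 0.64), (array([0.508, 0.018, 0.085]), 0.6)]
measuring_cup [(array([ 0.661, -0.322,  0.048]), 0.89)]
703 ((0.5275557041168213, -0.04454419016838074), 0.012785698287189007) [ 0.52729431 -0.04514791  0.13904253]
```

View pics/w8.png

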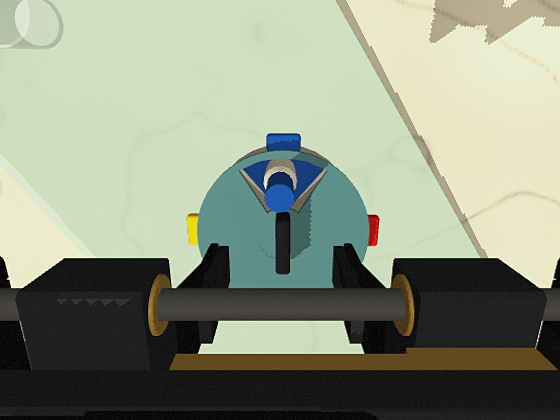

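View pics/scene8.png

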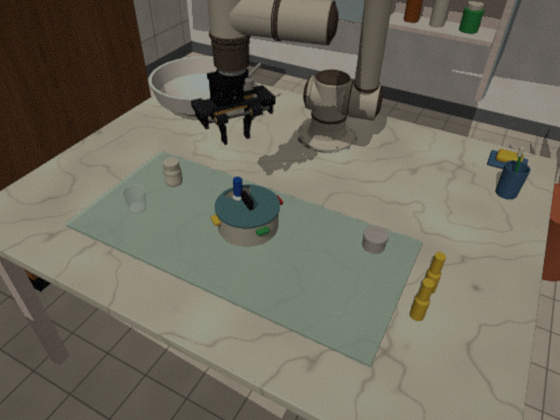

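The spray stands upright in the opening (wrist view 280,190). The lid still lines up with the blue tab, the bystanders haven't moved, and the arm is clear.

```bash
python3 -c "
from station import finish_job
print(finish_job())"
```

```text
the job is handed in; nothing more can be done
None
```

The job is handed in. The lid's opening lies over the blue compartment, and the white, blue-capped spray stands upright on that compartment's floor.

- **Lid:** I gripped the black bar and turned the lid about 127° clockwise. The wrist camera then showed only blue floor through the opening. At the end the bar was at -123.8°, against about -124.5° for the blue tab.
- **Spray:** I held it by its cap, lowered it in small steps and let it go only once it was on the floor. After release the cap's top was at about (0.527, -0.045, 0.139), within about 3 mm of the compartment's middle. That is 6 mm higher than it read on the shelf, which matches the compartment floor.
- **Bystanders:** The jar, tin and cup read within 6 mm of their first positions, which is close to the detector's error.
- **Arm:** It ended about 10 cm above the spray, touching nothing, at about 19 s of the 50 s allowed.

**Checks that disagreed or said little:** The wrist force showed no clear contact when the spray reached the floor, so I judged that by the cap's height. On two last looks the top camera found no blue cap, once just before release and once after the arm withdrew. I therefore relied on the wrist and scene cameras for the final position.

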